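# Fit the sample changer's tray and spin the rotor to check that it clears

## Task

Fit the loose sample tray into its station on the round sample changer: hook its thin tongue under the fixed lip, swing it down between the two rails and press its other end fully home past the spring catch. Then check that the rotor clears it: give the two-armed rotor a lively spin by hand, either way, and let go so that it coasts by itself, in all at least one and a quarter turns (if it stops short, flick it again the same way). Leave the tray seated and the other things on the bench where they are.

Things in the scene. Friction and masses are not known exactly. Their poses are not given: they have to be found in the camera images.
- changer: sample changer: fixed white drum 324 across, its flat steel deck 50 above the bench. Origin: centre of the underside, on the rotor's axis; z up. The tray station lies on the deck on the -x side, round x = -100, y = 0, the tray's length along y: lip at its +y end, catch at its -y end, two rails along its sides.
- station (a point): centre of the tray station, on the deck (changer axes). A tray that is home lies flat on the deck, centred here within the play, its x, y axes along the changer's, tongue under the lip against or within 1.5 of the end wall, tail under the catch. Rails: round, 6 high, from y -43 to +38, 66 apart inside: 3 to spare on each side of the tray.
- lip_edge (a point): middle of the lower edge of the fixed aluminium lip, 46 towards +y from the station's centre and 9 above the deck (changer axes). The lip is 62 wide (x) and 3 thick; under it the slot runs 10.5 towards +y to an end wall. The tongue goes in tilted, tail raised about 0.3 rad, and the slot is open to the -y side.
- catch (a joint): spring catch at the -y end of the station: horizontal steel bar along x, 8 thick, 36 long, axis 10.5 above the deck and 56 from the station's centre, reaching 3 over a seated tray's tail. 0 = out (m), up to 0.006 = pushed back to -y. The tail end pressed straight down on its top, with some 5 to 15 N, pushes it back and snaps under it.
- rotor (a joint): free rotor on the changer's vertical axis: rad, positive anticlockwise from above, no stops, counts on over turns; starts within 0.45 of 0. At 0 its two arms lie along changer +y and -y. 0.5 kg, light friction: let go at 3 rad/s it coasts about a turn. It passes 6 above a tray that is home and strikes one that is not.
- rotor_pot (a point): centre of the round pot (38 across, 26 tall) at the end of the rotor's -y arm, 86 from the axis, 27 above the deck; the other arm is alike. Arms: one straight bar 14 wide, from 14 to 36 above the deck. They sweep a circle of radius 105. Hub 52 across; its black cap reaches 58 above the deck.
- tray_tab (a point): centre of the loose tray's grey finger tab (10 thick in x, 34 long in y, from 8 to 31 above the tray's underside). Axes: tray's, y to the tongue, z up. The point is 18 to -x and 10 to -y of the tray's middle, 19 above its underside. Tray: dark steel colour, 60 wide, 110 long, 0.13 to 0.21 kg, plate 8 thick, three white discs. When home the tab is just outside the rotor's sweep.
- tray_tongue (a point): middle of the lower edge of the tray's tongue end (+y end), on the underside; axes are the tray's. The tongue is the last 18 of the length, full width, only 3.5 thick, level with the underside
- tray_tail (a point): middle of the lower edge of the tray's tail end (-y end, 8 thick), on the underside; axes are the tray's
- blank_plate: plain flat dark steel-coloured plate 60 x 110 x 6, no tongue and no tab: a bystander. Origin: centre of its underside
- pot: closed white sample pot, 44 across, 50 tall: a bystander. Origin: centre of its underside
- sample_ring: steel ring 48 across, 12 tall: a bystander. Origin: centre of its underside
- loupe: small black magnifier, 38 across, 32 tall: a bystander. Origin: centre of its underside
- screwdriver: screwdriver lying on the bench: a bystander. Origin: centre of its underside
- mug: white mug, 80 across, 90 tall: a bystander. Origin: centre of its underside
- mouse: black computer mouse 105 x 60 x 30: a bystander. Origin: centre of its underside
Mind the look-alikes: they are no part of the job. What is shaped like the part that bears tray_tab but red is not meant.

How it is judged:
By the outcome, as a careful person would: the job done as asked, in the order asked, and still so for the second after the job is handed in, with the robot touching nothing.
It also fails if it takes over 45 s, if anything falls off the work surface, if the arm or the gripper's body presses on something with over 40 N, if the wrist force passes 120 N, or if a joint passes its speed limit or range.

## Robot

A 6-joint arm with a two-finger parallel gripper is mounted at the origin on the work surface. World frame = base frame: x ahead of the robot, y to its left, z up, the work surface at z = 0. Lengths are in m, angles in rad, forces in N, time in s.
With the tool pointing down it reaches from about 0.325 to 0.75 m from the base axis. Payload 7.6 kg.
Tool frame: the origin (TCP) lies at the very end of the fingers, on their centre line; the grasp point (between the pads) lies 19 mm behind it; z points along the fingers, y is the line along which they close (so a half turn about z gives the same grasp; the last joint's range is limited). The gripper opens to 85 mm and grips with 20 to 120 N. Pads are 22 mm wide; open, the fingers measure 114 mm over their backs; the gripper's body (76 mm by 85 mm) begins 54 mm behind the grasp point. The pads swing forward as they close: fully open they stand 13 mm farther back than shut.
Start: joints at [1.169, 0.052, 1.401, -0, 1.689, -0.07], TCP at [0.171, 0.496, 0.231] pointing down, gripper open.
Joint ranges: [-2.9, 2.9], [-0.91, 2.17], [0.12, 2.37], [-1.06, 4.2], [0.26, 2.73], [-2.93, 2.93]. Speed limits (rad/s): [2.57, 2.57, 3.01, 3.14, 3.14, 3.14].

## Interface

Orientations are given as a unit quaternion [w, x, y, z].
In Python, from bench import bot gives the robot as it stands. The module is installed in compiled form; this text tells all that it offers.
- The arm moves only by the shell command python3 -m handwheel 'ROWS'. ROWS is text: rows parted by semicolons, each of 7 numbers parted by spaces: the closure, from 0 (fully open) to 1 (shut), then the shift along the tool's x, y, z in mm, then the turn, a rotation vector about the tool's x, y, z in rad. In form: gripper tx ty tz rx ry rz; .... A call has 1 to 8 rows; each row is the pose to reach, as a shift and turn from the pose commanded when the call began, along the tool's axes at that moment; what a row does not reach only later rows make up. A row lasts 1/10 s, in which the tool goes at most 50 mm and 8.59 degrees, less where a joint would pass 70% of its speed; a pose out of reach is approached as far as the arm can. A call with a gripper value outside its range is refused whole. The fingers move at their own pace and stop on an object; the grip force is fixed at half the most. Time passes only in rows, so rows that repeat a pose let the fingers close. It gives the time, the measured TCP pose, the force, the opening and the grip force at its end, in the units of the state.
- bot.observe(): the state, without advancing time (a new reading comes with each control period).
- bot.camera(name): name is "side" or "top" or "wrist"; returns a dict with "img" (420x560x3 uint8, blue, green, red), "fx", "fy", "cx", "cy" (pixels), "camera_from_world" (4x4, takes a point from world to camera coordinates); the wrist camera has in their place "mount" (4x4, takes a point from camera to tool coordinates, whose origin is the TCP and whose axes are the flange's). Camera axes: x right, y up, looking along -z (the intrinsics and any distortion apply to the point x, -y, -z); pixel columns grow to the right and rows downward; lengths in m; the calibration is good to about 2 mm. A picture is of the moment at which its call begins: read the wrist's pose just before it. There is no depth.
- bot.close_job(): hands the job in; it is judged then, once.
The state is a dict: "time": time; "joint_positions": joint angles; "joint_velocities": joint speeds; "joint_torque": joint torques, N m; "ee_pos": TCP position; "tcp_rot": TCP orientation; "force": force on the tool from outside, world axes, zero at the start; "torque": the same for the moment, N m; "width": finger opening in m; "finger_force": force on a finger pad.
Only numpy, scipy, OpenCV 4.12 (cv2) and the standard library are available. Lean on these libraries where they do the work, as an engineer would, in place of code of your own. Each camera call takes 0.05 s, during which the arm holds its last target. There are 200 camera calls.

## Working session

There is one attempt and no reset: what is moved stays moved. The work goes in short steps, Python scripts to look and compute and a shell command to move; the robot and the scene stay as the last step left them, time stands still between calls to the robot, and variables do not carry over. Pictures are saved under pics/ and viewed, at most 10 in all, crops included, and the job is handed in when it is done.

```bash
mkdir -p pics; python3 - <<'E'
from bench import bot
import cv2,numpy as np
s=bot.observe();print(s['time'],s['ee_pos'],s['tcp_rot'],s['width'],s['force'])
for n in ("top","side"):
    c=bot.camera(n);cv2.imwrite(f"pics/{n}0.png",c["img"]);print(n,c["fx"],c["fy"],c["cx"],c["cy"],[k for k in c if k!='img']);print(np.round(c["camera_from_world"],4).tolist())
E
```

```text
0.0 [0.17089305 0.49608025 0.23046159] [-1.93796081e-04  1.65151291e-01  9.86267918e-01 -7.79083381e-04] 0.08532779682509724 [ 0.1647344  -0.03921246  0.11452103]
top 489.0554123538945 489.0554123538945 276.7580978309735 218.6338924486306 ['fx', 'fy', 'cx', 'cy', 'camera_from_world']
[[-0.0183, -0.9998, -0.0054, 0.0086], [0.9897, -0.0189, 0.1417, -0.512], [-0.1418, -0.0027, 0.9899, -1.478], [0.0, 0.0, 0.0, 1.0]]
side 432.3437768446606 432.3437768446606 277.8661851457334 208.54160560384287 ['fx', 'fy', 'cx', 'cy', 'camera_from_world']
[[0.8436, -0.5367, -0.0159, -0.4311], [0.4239, 0.6476, 0.6332, -0.2284], [-0.3296, -0.541, 0.7738, -1.0583], [0.0, 0.0, 0.0, 1.0]]
```

View pics/top0.png

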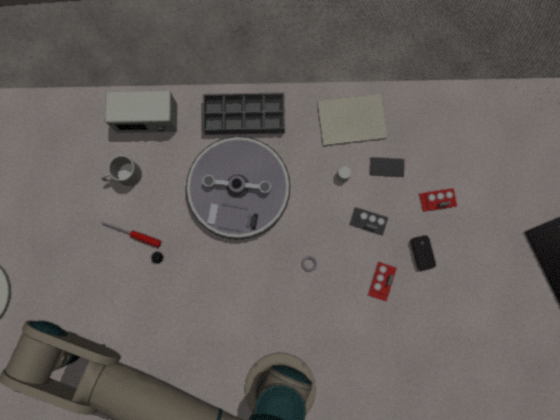

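View pics/side0.png

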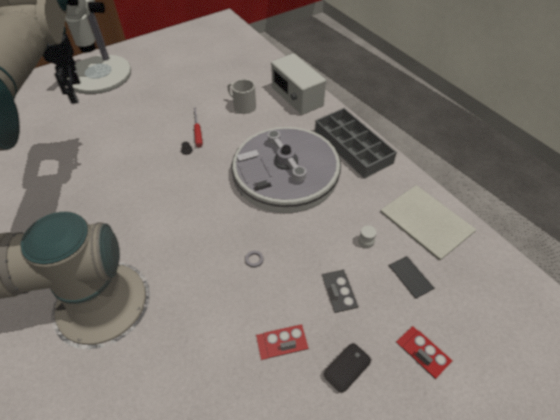

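The top view has four candidates for the tray: the dark tray with three discs at (370,221), a plain dark plate at (387,167), and red look-alikes at (438,200) and (382,281). I choose (370,221) because it is dark with discs and a tab. The changer is at (238,187), its lip at (213,214) and its catch at (254,221). Next is a close crop.

```bash
cat > h.py <<'E'
import cv2,numpy as np
from bench import bot
from scipy.spatial.transform import Rotation as R
def cam(n):
    s=bot.observe();c=bot.camera(n)
    if "mount" in c:
        q=s["tcp_rot"];T=np.eye(4);T[:3,:3]=R.from_quat([q[1],q[2],q[3],q[0]]).as_matrix();T[:3,3]=s["ee_pos"]
        c["M"]=T@c["mount"]
    else: c["M"]=np.linalg.inv(c["camera_from_world"])
    return c
def ray(c,u,v):
    d=np.array([(u-c["cx"])/c["fx"],-(v-c["cy"])/c["fy"],-1]);return c["M"][:3,3],c["M"][:3,:3]@d
def onz(c,uv,z):
    o,d=ray(c,*uv);return o+d*(z-o[2])/d[2]
def tri(*obs):
    A=0;b=0
    for c,uv in obs:
        o,d=ray(c,*uv);d=d/np.linalg.norm(d);P=np.eye(3)-np.outer(d,d);A=A+P;b=b+P@o
    x=np.linalg.solve(A,b);res=[np.linalg.norm((np.eye(3)-np.outer(d/np.linalg.norm(d),d/np.linalg.norm(d)))@(x-o)) for o,d in (ray(c,*uv) for c,uv in obs)]
    return x,max(res)
def proj(c,p):
    q=np.linalg.inv(c["M"])@np.append(p,1);return np.array([c["cx"]-c["fx"]*q[0]/q[2],c["cy"]+c["fy"]*q[1]/q[2]])
E
python3 - <<'E'
from h import *
t=cam("top");s=cam("side")
for c,l in ((t,[(370,221),(387,167),(344,174),(309,264)]),(s,[(340,290)])):
    for uv in l: print(uv,np.round(onz(c,uv,0.008),3))
print("chg",onz(t,(238,187),.05),"lip",onz(t,(213,214),.06),"catch",onz(t,(254,221),.06))
print("side chg",onz(s,(287,166),.05))
a=cv2.resize(t["img"][130:245,180:300],(480,460),interpolation=cv2.INTER_CUBIC)
b=cv2.resize(t["img"][185:260,340:405],(312,360),interpolation=cv2.INTER_CUBIC)
im=np.zeros((460,800,3),np.uint8);im[:,:480]=a;im[:360,485:797]=b
cv2.imwrite("pics/crop1.png",cv2.convertScaleAbs(im,alpha=1.6))
c=bot.camera("wrist");print(c["fx"],c["cx"],c["cy"],np.round(c["mount"],4).tolist(), c.keys())
E
```

```text
(370, 221) [ 0.503 -0.294  0.008]
(387, 167) [ 0.676 -0.357  0.008]
(344, 174) [ 0.656 -0.218  0.008]
(309, 264) [ 0.372 -0.099  0.008]
(340, 290) [ 0.505 -0.294  0.008]
chg [0.61138817 0.11729439 0.05      ] lip [0.52666385 0.19344372 0.06      ] catch [0.50269799 0.0684534  0.06      ]
side chg [0.60732483 0.09980615 0.05      ]
374.18331219557587 285.481977560343 211.9442937182613 [[0.0008, 0.956, 0.2933, 0.0748], [1.0, -0.001, 0.0007, -0.0005], [0.0009, 0.2933, -0.956, -0.1439], [0.0, 0.0, 0.0, 1.0]] dict_keys(['img', 'fx', 'fy', 'cx', 'cy', 'mount'])
```

View pics/crop1.png

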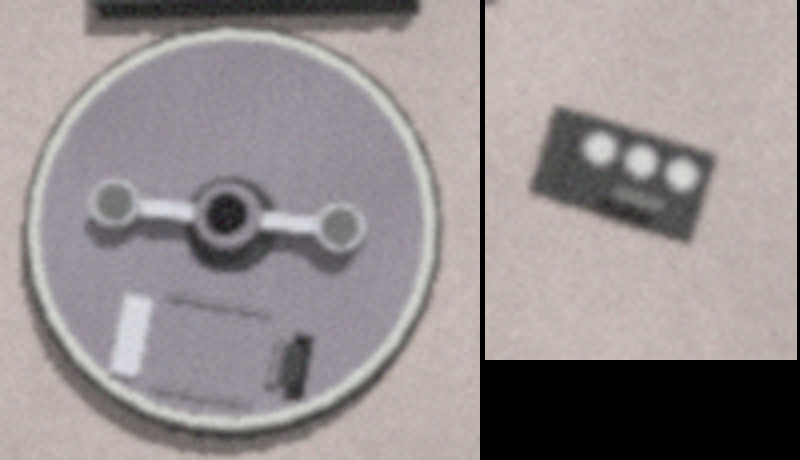

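The close crop confirms the choice: it is a dark tray with three discs and a tab, the tab lies towards the robot, and its tongue end is on the left (+y). Next I work out moves to look with the wrist camera over the changer.

```bash
cat >> h.py <<'E'
def Rq(q): return R.from_quat([q[1],q[2],q[3],q[0]])
def tool(yaw,tilt=0):
    # tool x = body +y, tool y = body +x, z down; tilt>0 raises the tail (-y end)
    B=(R.from_euler('z',yaw)*R.from_euler('x',-tilt)).as_matrix()
    return R.from_matrix(np.column_stack([B[:,1],B[:,0],-B[:,2]]))
def rel(p,r,s=None):
    s=s or bot.observe();r0=Rq(s["tcp_rot"])
    t=r0.inv().apply(np.array(p)-s["ee_pos"])*1e3;w=(r0.inv()*r).as_rotvec()
    print("t",np.round(t,1),"rv",np.round(w,4))
E
python3 - <<'E'
from h import *
rel((.49,.12,.30),tool(-.2))
E
```

```text
t [-424.2 -251.8  -68.9] rv [-6.000e-04  5.000e-04  1.439e+00]
```

```bash
python3 -m handwheel '0 -424 -252 -69 0 0 1.439;0 -424 -252 -69 0 0 1.439;0 -424 -252 -69 0 0 1.439;0 -424 -252 -69 0 0 1.439;0 -424 -252 -69 0 0 1.439;0 -424 -252 -69 0 0 1.439;0 -424 -252 -69 0 0 1.439;0 -424 -252 -69 0 0 1.439'; python3 - <<'E'
from h import *
rel((.49,.12,.30),tool(-.2))
E
```

```text
time: 1.05
ee_pos: [0.4279, 0.1923, 0.2871]
tcp_rot: [0.0, 0.695, 0.719, 0.0]
force: [0.5, 2.0, 0.2]
width: 0.0856
finger_force: 0.0
t [-74.3  59.7 -12.9] rv [ 0.0005 -0.0004  0.2328]
```

```bash
python3 -m handwheel '0 -74 60 -13 0 0 0.233;0 -74 60 -13 0 0 0.233;0 -74 60 -13 0 0 0.233;0 -74 60 -13 0 0 0.233'; python3 - <<'E'
from h import *
import pickle
w=cam("wrist");pickle.dump(w,open("w1.pkl","wb"));cv2.imwrite("pics/w1.png",cv2.convertScaleAbs(w["img"],alpha=1.5));print(bot.observe()["ee_pos"])
rel((.45,-.27,.20),tool(-.28))
E
```

```text
time: 1.45
ee_pos: [0.4901, 0.1218, 0.2993]
tcp_rot: [-0.0, 0.773, 0.635, -0.0]
force: [-0.6, 0.7, -0.1]
width: 0.0857
finger_force: 0.0
[0.48966659 0.12267218 0.2993991 ]
t [-393.    36.7   99.3] rv [-0.0008 -0.0001  0.0864]
```

View pics/w1.png

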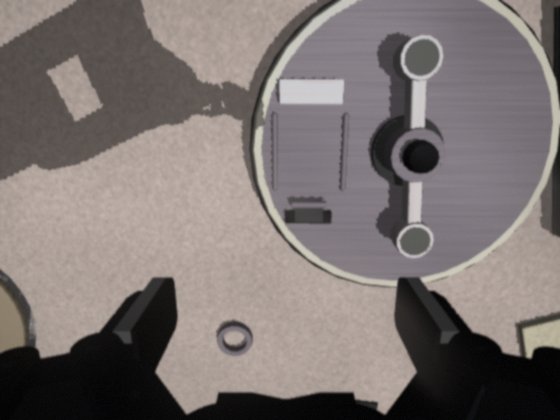

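The wrist view shows the lip at (311,92), the rails at x=275 and x=346, the catch at (308,216), the hub at (420,155) and the pots at (421,57) and (415,240). I take a second view from a shifted place.

```bash
python3 -m handwheel '0 -60 -60 50 0 0 0;0 -60 -60 50 0 0 0;0 -60 -60 50 0 0 0;0 -60 -60 50 0 0 0'; cat > m.py <<'E'
from h import *
import pickle
def feats(w,lip0):
    g=cv2.cvtColor(w["img"],cv2.COLOR_BGR2GRAY);f={}
    m=(g>130).astype(np.uint8)
    n,l,st,ce=cv2.connectedComponentsWithStats(m)
    for i in range(1,n):
        if 250<st[i,4]<6000: print("bright",st[i],ce[i].round(1))
    m=(g<38).astype(np.uint8)
    n,l,st,ce=cv2.connectedComponentsWithStats(m)
    for i in range(1,n):
        if 150<st[i,4]<6000: print("dark",st[i],ce[i].round(1),np.round(cv2.minAreaRect(np.argwhere(l==i)[:,::-1].astype(np.float32)),1) if 0 else "")
if __name__=="__main__":
    w1=pickle.load(open("w1.pkl","rb"));w2=cam("wrist");pickle.dump(w2,open("w2.pkl","wb"))
    for w in(w1,w2):feats(w,0);print()
    cv2.imwrite("pics/w2.png",cv2.convertScaleAbs(w2["img"],alpha=1.5))
    rel((.45,-.27,.20),tool(-.28))
E
python3 m.py
```

```text
time: 1.9
ee_pos: [0.4184, 0.076, 0.2496]
tcp_rot: [-0.0, 0.772, 0.636, 0.0]
force: [-0.4, -0.0, 0.2]
width: 0.0855
finger_force: 0.0
bright [264   5  79 101 582] [293.5  52. ]
bright [ 281   81   62   22 1331] [311.2  91.6]
bright [413  82  12  44 437] [418.4 103.2]
bright [256 128  79 142 579] [277.7 201.9]
bright [411 184  10  37 326] [415.2 201.3]
dark [250   0  86 144 406] [281.5  62.1] 
dark [553   6   7  93 523] [556.3  44.6] 
dark [ 370   44   40  178 1999] [391.9 139.6] 
dark [552 137   8  99 558] [556.2 193.4] 
dark [401 140  38  33 966] [419.4 156.1] 

dark [ 309    0   86  240 1082] [325.9 110.9] 
dark [ 457    0   67  169 5291] [491.5  73.9] 
dark [ 506   67   54   43 1846] [532.4  88. ] 
dark [351 161  56  19 956] [378.4 170.7] 
dark [474 178  20  33 350] [484.8 193.1] 

t [-334.1   95.7   50.9] rv [ 0.0028 -0.0013  0.0878]
```

View pics/w2.png

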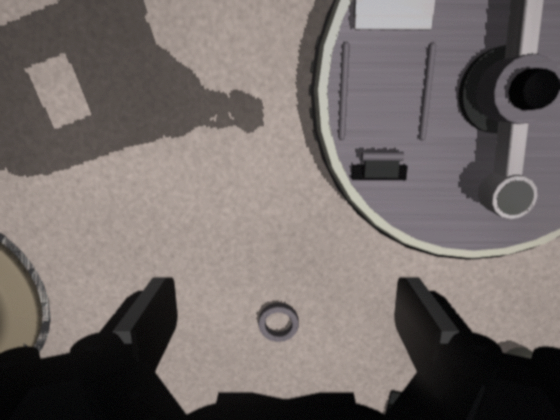

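The second view shows the same features shifted: the catch at (379,170), rails running from x=346 to 342 and from 433 to 425 between rows 42 and 139, the lip's front edge at row 28, the hub at (533,88) and a pot at (515,197). I triangulate these.

```bash
python3 - <<'E'
from h import *
import pickle
w1=pickle.load(open("w1.pkl","rb"));w2=pickle.load(open("w2.pkl","rb"))
# edge profiles for refinement
for w,name,ps in((w1,"w1",dict(lipcol=(slice(70,112),slice(295,330),1),rail=(slice(135,170),slice(265,360),0),catch=(slice(190,230),slice(298,320),1),catchx=(slice(211,221),slice(278,340),0),lipx=(slice(85,100),slice(272,352),0))),
 (w2,"w2",dict(lipcol=(slice(0,40),slice(370,420),1),rail=(slice(80,100),slice(330,440),0),catch=(slice(140,190),slice(370,395),1),catchx=(slice(168,178),slice(343,415),0),lipx=(slice(5,20),slice(347,442),0)))):
    g=cv2.cvtColor(w["img"],cv2.COLOR_BGR2GRAY).astype(float)
    for k,(a,b,ax) in ps.items():
        print(name,k,(a if ax else b).start,g[a,b].mean(axis=ax).round(0).astype(int).tolist())
for n,a,b in(("hub",(419.5,156),(533.5,88.5)),("pot-",(415,240),(515,197)),("catchhouse",(308,215),(378.8,171)),("railL-",(275,190),(342.5,139)),("railR-",(344.5,190),(425,139)),("railL+",(275,112),(347,42)),("railR+",(347,113),(433,42)),("lipL",(280,104),(356,28)),("lipR",(344,104),(433,28))):
    x,r=tri((w1,a),(w2,b));print(n,x.round(4),round(r,4))
print("pot+",onz(w1,(421.5,57),.09))
E
```

```text
w1 lipcol 70 [86, 86, 86, 87, 87, 86, 84, 80, 82, 102, 123, 131, 134, 135, 136, 137, 136, 137, 136, 137, 137, 137, 136, 136, 136, 136, 137, 137, 137, 137, 137, 136, 132, 120, 103, 91, 87, 85, 85, 84, 84, 85]
w1 rail 265 [83, 83, 83, 83, 82, 77, 67, 61, 68, 77, 81, 77, 73, 78, 82, 82, 82, 82, 82, 82, 82, 82, 82, 82, 82, 82, 82, 82, 82, 82, 82, 82, 82, 82, 82, 82, 82, 82, 83, 83, 83, 83, 83, 83, 83, 83, 83, 83, 83, 83, 83, 83, 83, 83, 84, 83, 83, 83, 84, 84, 84, 84, 84, 84, 84, 84, 84, 84, 84, 85, 85, 85, 85, 83, 79, 67, 54, 54, 65, 75, 78, 77, 78, 82, 85, 85, 85, 85, 85, 85, 85, 85, 85, 86, 86]
w1 catch 190 [83, 83, 82, 82, 81, 80, 73, 62, 52, 48, 47, 52, 62, 73, 80, 81, 76, 66, 55, 48, 46, 46, 46, 46, 45, 46, 46, 46, 47, 47, 46, 44, 47, 61, 76, 83, 85, 84, 83, 82]
w1 catchx 278 [120, 112, 103, 93, 84, 73, 56, 40, 31, 31, 31, 31, 32, 31, 31, 32, 36, 42, 45, 46, 46, 46, 46, 47, 46, 47, 47, 46, 46, 46, 46, 46, 46, 46, 46, 46, 45, 45, 45, 45, 45, 45, 44, 43, 40, 33, 29, 28, 28, 27, 26, 27, 37, 57, 75, 82, 83, 84, 84, 84, 83, 83]
w1 lipx 272 [107, 100, 92, 81, 66, 55, 61, 90, 122, 135, 13
[... 1651 characters left out ...]
, 124, 124, 124, 124, 124, 124, 124, 124, 124, 124, 124, 124, 124, 124, 124, 124, 124, 124, 124, 124, 124, 124, 124, 124, 124, 124, 124, 123, 124, 123, 123, 123, 123, 123, 123, 123, 123, 123, 123, 123, 123, 123, 123, 122, 123, 123, 123, 122, 122, 122, 122, 122, 121, 121, 121, 121, 121, 118, 111, 99, 85, 77, 74, 74, 74, 74, 74, 74]
hub [0.6152 0.1199 0.1002] 0.0003
pot- [0.6061 0.0338 0.0904] 0.0002
catchhouse [0.5049 0.0685 0.0521] 0.0002
railL- [0.4755 0.1045 0.058 ] 0.0001
railR- [0.5476 0.0902 0.0571] 0.0001
railL+ [0.4915 0.1824 0.0532] 0.0002
railR+ [0.562  0.1681 0.0542] 0.0005
lipL [0.4979 0.1895 0.0661] 0.0002
lipR [0.5588 0.1777 0.0647] 0.0005
pot+ [0.62788951 0.20449048 0.09      ]
```

Heights agree with the text: rails about 0.056, pot top 0.090, lip 0.065. The station is near (0.5195, 0.1385), with changer yaw about -0.19 and rotor about +0.085. Next the tray.

```bash
python3 - <<'E'
from h import *
rel((.487,-.352,.20),tool(-.28))
E
python3 -m handwheel '0 -418 87 0 0 0 0.088;0 -418 87 0 0 0 0.088;0 -418 87 0 0 0 0.088;0 -418 87 0 0 0 0.088;0 -418 87 50 0 0 0.088;0 -418 87 50 0 0 0.088;0 -418 87 50 0 0 0.088;0 -418 87 50 0 0 0.088'
python3 - <<'E'
from h import *
import pickle
w=cam("wrist");pickle.dump(w,open("w3.pkl","wb"));print(bot.observe()["ee_pos"])
E
python3 -m handwheel '0 -5 0 5 0 0 0;0 30 40 30 0 0 0;0 30 40 30 0 0 0;0 30 40 30 0 0 0'
python3 - <<'E'
from h import *
import pickle
w=cam("wrist");pickle.dump(w,open("w4.pkl","wb"));print(bot.observe()["ee_pos"])
a=pickle.load(open("w3.pkl","rb"))["img"]
cv2.imwrite("pics/w34.png",cv2.convertScaleAbs(np.hstack([a[:300,110:510],w["img"][:300,110:510]]),alpha=1.7))
E
```

```text
t [-407.5  147.7   51. ] rv [ 0.0028 -0.0013  0.0878]
time: 2.75
ee_pos: [0.4256, -0.3225, 0.2082]
tcp_rot: [0.002, 0.799, 0.601, 0.001]
force: [0.8, 0.5, 0.2]
width: 0.0854
finger_force: 0.0
[ 0.42394513 -0.32782672  0.20445523]
time: 3.2
ee_pos: [0.4724, -0.3007, 0.1768]
tcp_rot: [0.0, 0.798, 0.602, 0.0]
force: [-0.1, -0.4, -0.1]
width: 0.0852
finger_force: 0.0
[ 0.47173569 -0.30147119  0.17759859]
```

View pics/w34.png

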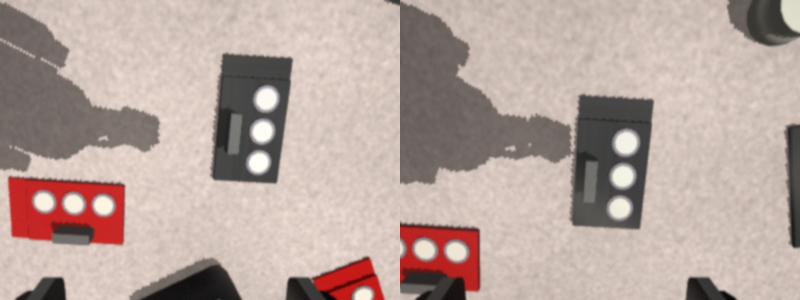

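Both views show the dark tray with its tongue (step line) up, its tab on the left at (345,133) and (300,181) in full-image pixels, and the discs to the right. I measure it by masks.

```bash
python3 - <<'E'
from h import *
import pickle
W=[pickle.load(open(f"w{i}.pkl","rb")) for i in(3,4)]
F=[]
for w,(u0,v0,u1,v1) in zip(W,((310,45,420,195),(270,85,370,240))):
    im=w["img"].astype(np.float32);hsv=cv2.cvtColor(w["img"],cv2.COLOR_BGR2HSV);g=im.mean(2);sub=g[v0:v1,u0:u1]
    m=((sub<62)|(sub>125)).astype(np.uint8)
    m=cv2.morphologyEx(m,cv2.MORPH_CLOSE,np.ones((5,5)));m=cv2.morphologyEx(m,cv2.MORPH_OPEN,np.ones((5,5)))
    cs=max(cv2.findContours(m,cv2.RETR_EXTERNAL,cv2.CHAIN_APPROX_NONE)[0],key=cv2.contourArea)
    ap=cv2.approxPolyDP(cv2.convexHull(cs),6,True)[:,0]+[u0,v0]
    # discs
    d=(sub>125).astype(np.uint8);n,l,st,ce=cv2.connectedComponentsWithStats(d)
    D=sorted([tuple(ce[i]+[u0,v0]) for i in range(1,n) if st[i,4]>150 and st[i,0]>5 and st[i,0]+st[i,2]<u1-u0-3],key=lambda p:p[1])
    # tab top: mid-grey inside
    t=((sub>50)&(sub<80)).astype(np.uint8);t=cv2.morphologyEx(t,cv2.MORPH_OPEN,np.ones((5,5)));n,l,st,ce=cv2.connectedComponentsWithStats(t)
    T=[(st[i].tolist(),(ce[i]+[u0,v0]).round(1).tolist()) for i in range(1,n) if 150<st[i,4]<900]
    print("corners",ap.tolist(),"discs",np.round(D,1).tolist(),"tab",T);F.append((ap,D,T))
    for uv in ap: print("  ",onz(w,uv,.006).round(4))
for i in range(3):
    if all(len(f[1])==3 for f in F): print("disc",tri((W[0],F[0][1][i]),(W[1],F[1][1][i])))
print("tab",tri((W[0],(345,133.5)),(W[1],(300,181))))
E
```

```text
corners [[333, 55], [401, 58], [393, 165], [373, 189], [322, 179]] discs [[376.1, 98.5], [372.1, 131.2], [368.2, 162.2]] tab [([28, 69, 14, 41, 455], [344.6, 133.9])]
   [ 0.4957 -0.2299  0.006 ]
   [ 0.5514 -0.2483  0.006 ]
   [ 0.5267 -0.3377  0.006 ]
   [ 0.5039 -0.3551  0.006 ]
   [ 0.4597 -0.3322  0.006 ]
corners [[290, 96], [362, 101], [348, 227], [283, 224]] discs [[335.8, 142.4], [332.5, 176.1], [329.4, 207.9]] tab [([0, 39, 10, 34, 315], [274.3, 140.5]), ([23, 77, 15, 42, 508], [300.1, 182.8])]
   [ 0.4966 -0.2296  0.006 ]
   [ 0.5514 -0.2492  0.006 ]
   [ 0.5162 -0.351   0.006 ]
   [ 0.4613 -0.3324  0.006 ]
disc (array([ 0.52280808, -0.27483096,  0.01060872]), np.float64(2.6642193242638318e-06))
disc (array([ 0.51353902, -0.30134653,  0.01058814]), np.float64(1.7357988635497076e-05))
disc (array([ 0.50429284, -0.32779346,  0.01037715]), np.float64(1.9850240458331572e-05))
tab (array([ 0.48669732, -0.29337862,  0.03252725]), np.float64(0.00030175600095946686))
```

Measured tray: centre (0.5064,-0.2906), yaw -0.334, tab at (0.4865,-0.294) with its top at 0.0325. The length of 108 mm and the tab offset both agree with the text. I move in to grasp.

```bash
python3 - <<'E'
from h import *
rel((.4865,-.294,.06),tool(-.334))
E
```

```text
t [ 11.3  12.  117.6] rv [0.0012 0.0005 0.055 ]
```

```bash
python3 -m handwheel '0 11.3 12 40 0.001 0 0.055;0 11.3 12 90 0.001 0 0.055;0 11.3 12 117 0.001 0 0.055;0 11.3 12 117 0.001 0 0.055;0 11.3 12 117 0.001 0 0.055'; python3 - <<'E'
from h import *
rel((.4865,-.294,.012),tool(-.334))
E
```

```text
time: 3.75
ee_pos: [0.4859, -0.2956, 0.0619]
tcp_rot: [0.001, 0.816, 0.578, 0.0]
force: [0.7, -1.6, -0.4]
width: 0.0855
finger_force: 0.0
t [ 1.7 -0.1 49.9] rv [ 0.0016  0.0008 -0.0031]
```

```bash
python3 -m handwheel '0 1.7 0 35 0.001 0 0;0.3 1.7 0 49.5 0.001 0 0;1 1.7 0 49.5 0.001 0 0;1 1.7 0 49.5 0.001 0 0;1 1.7 0 49.5 0.001 0 0;1 1.7 0 49.5 0.001 0 0;1 1.7 0 49.5 0.001 0 0;1 1.7 0 49.5 0.001 0 0'; python3 -c "
from bench import bot;s=bot.observe();print(s['ee_pos'],s['tcp_rot'],s['width'],s['force'],s['finger_force'])"
```

```text
time: 4.55
ee_pos: [0.4866, -0.2938, 0.0118]
tcp_rot: [0.0, 0.816, 0.579, -0.0]
force: [-0.5, -0.4, 7.1]
width: 0.0086
finger_force: 62.6
[ 0.48660211 -0.29383918  0.01176093] [ 3.89337129e-04  8.15671198e-01  5.78515618e-01 -1.56240884e-04] 0.008565966562192745 [-0.48045348 -0.39090797  7.08868225] 62.64081358909607
```

Gripped (width 8.6 mm, 63 N). Lift and check the tray in hand.

```bash
python3 -m handwheel '1 0 0 -30 0 0 0;1 0 0 -80 0 0 0;1 0 0 -130 0 0 0;1 0 0 -170 0 0 0;1 0 0 -170 0 0 0;1 0 0 -170 0 0 0'; python3 - <<'E'
from h import *
import pickle
w=cam("wrist");s=bot.observe();pickle.dump((w,s),open("w5.pkl","wb"));print(s["ee_pos"],s["tcp_rot"],s["width"],s["force"])
cv2.imwrite("pics/w5.png",cv2.convertScaleAbs(w["img"],alpha=1.7))
rel((.497,.115,.2),tool(-.19,.3))
E
```

```text
time: 5.15
ee_pos: [0.4863, -0.2935, 0.1806]
tcp_rot: [-0.0, 0.816, 0.579, -0.0]
force: [-0.7, -0.4, -1.8]
width: 0.0084
finger_force: 61.6
[ 0.4856476  -0.29304602  0.17880908] [-0.00179406  0.8156789   0.57850143 -0.00090183] 0.0080430792599718 [ 0.09737027 -0.90760184 -1.99821456]
t [ 388.9 -124.3  -20.5] rv [-0.0259 -0.3004 -0.1453]
```

View pics/w5.png

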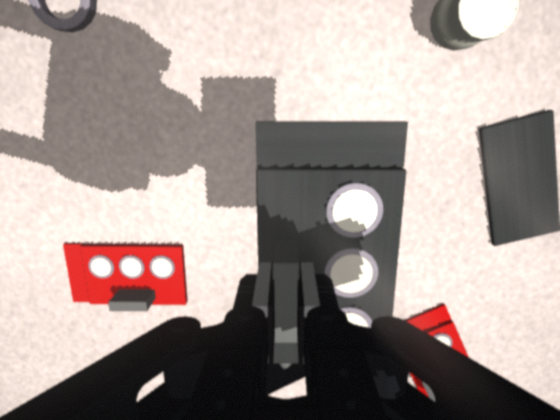

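The tray hangs straight in the gripper, with its tongue end at row 122 (columns 257 to 407) and the step line at row 168. I check it in the tool frame.

```bash
python3 - <<'E'
from h import *
import pickle
w,s=pickle.load(open("w5.pkl","rb"))
w["M"]=np.array(w["mount"])
for uv,z in(((257,121.5),.0083),((407,121.5),.0083),((258,167.5),.0038),((405,168),.0038),((330,121.5),.0083)): print(uv,onz(w,uv,z).round(4))
E
```

```text
(257, 121.5) [ 0.0647 -0.0114  0.0083]
(407, 121.5) [0.0648 0.048  0.0083]
(258, 167.5) [ 0.0472 -0.0111  0.0038]
(405, 168) [0.047  0.0475 0.0038]
(330, 121.5) [0.0648 0.0175 0.0083]
```

The tray sits in the hand exactly as expected: TCP at tray (-18, -10, +12). I carry it over the station, tilted 0.3.

```bash
cat >> h.py <<'E'
S=np.array([.5195,.1385,.05]);YAW=-.19;OFF=np.array([-.018,-.010,.0118])
def goal(tipy,tipz,tilt,x=0,yaw=None):
    "TCP pose for tongue lower edge at (x,tipy,tipz) mm in station axes"
    Y=R.from_euler('z',YAW);b=R.from_euler('x',-tilt)
    loc=np.array([x,tipy,tipz])*1e-3+b.apply(OFF-[0,.055,0])
    return S+Y.apply(loc),tool(YAW,tilt)
def where(s=None):
    s=s or bot.observe();B=R.from_euler('z',YAW).inv()*Rq(s["tcp_rot"])
    m=B.as_matrix();m=np.column_stack([m[:,1],m[:,0],-m[:,2]]);b=R.from_matrix(m)
    p=R.from_euler('z',YAW).inv().apply(s["ee_pos"]-S)
    f=lambda v:np.round((p+b.apply(np.array(v)-OFF))*1e3,1)
    print("tongue",f([0,.055,0]),"tail",f([0,-.055,0]),"eul",b.as_euler('xyz').round(3),"F",np.round(s["force"],1),"w",round(s["width"],4),"t",s["time"])
E
python3 - <<'E'
from h import *
rel(*goal(25,70,.3))
E
```

```text
t [ 382.6 -123.5   29. ] rv [-0.0259 -0.3004 -0.1453]
```

```bash
python3 -m handwheel '1 382 -123 -30 -.026 -.3 -.145;1 382 -123 -30 -.026 -.3 -.145;1 382 -123 -30 -.026 -.3 -.145;1 382 -123 -20 -.026 -.3 -.145;1 382 -123 -10 -.026 -.3 -.145;1 382 -123 10 -.026 -.3 -.145;1 382 -123 20 -.026 -.3 -.145;1 382 -123 29 -.026 -.3 -.145'; python3 -m handwheel '1 0 0 0 0 0 0'; python3 - <<'E'
from h import *
where();rel(*goal(25,70,.3));rel(*goal(34,6,.3))
E
```

```text
time: 6.0
ee_pos: [0.4953, 0.1024, 0.1527]
tcp_rot: [0.096, 0.762, 0.63, -0.116]
force: [0.6, 0.2, -1.0]
width: 0.0083
finger_force: 61.6
time: 6.1
ee_pos: [0.4935, 0.1046, 0.1489]
tcp_rot: [0.094, 0.76, 0.632, -0.118]
force: [0.9, -1.4, -0.8]
width: 0.0087
finger_force: 61.5
tongue [-1.7 20.4 68.1] tail [ -0.9 -84.6 100.9] eul [-0.303  0.007  0.006] F [ 0.9 -1.4 -0.8] w 0.0087 t 6.1
t [ 3.9  1.2 -2.9] rv [-0.005   0.0028  0.0078]
t [31.6  1.7 55.5] rv [-0.005   0.0028  0.0078]
```

```bash
python3 -m handwheel '1 15 1.7 25 -.005 .003 .008;1 29 1.7 46 -.005 .003 .008;1 29 1.7 46 -.005 .003 .008;1 29 1.7 46 -.005 .003 .008'; python3 - <<'E'
from h import *
where()
w=cam("wrist");cv2.imwrite("pics/w6.png",cv2.convertScaleAbs(w["img"],alpha=1.7))
for v in([-30,46,9],[30,46,9],[-33,38,6],[33,38,6],[-30,46,12],[30,46,12]): print(v,proj(w,S+R.from_euler('z',YAW).apply(np.array(v)*1e-3)).round(0))
rel(*goal(34,6,.3))
E
```

```text
time: 6.5
ee_pos: [0.4999, 0.1131, 0.1012]
tcp_rot: [0.097, 0.765, 0.627, -0.113]
force: [-0.5, 0.5, -0.0]
width: 0.008
finger_force: 61.4
tongue [ 4.2 29.9 20.9] tail [  3.3 -75.2  53.3] eul [-0.299 -0.007 -0.007] F [-0.5  0.5 -0. ] w 0.008 t 6.5
[-30, 46, 9] [246.  71.]
[30, 46, 9] [393.  70.]
[-33, 38, 6] [240.  89.]
[33, 38, 6] [396.  88.]
[-30, 46, 12] [245.  73.]
[30, 46, 12] [395.  72.]
t [ 8.3 -4.5 14.1] rv [ 0.0066 -0.0021 -0.0093]
```

View pics/w6.png

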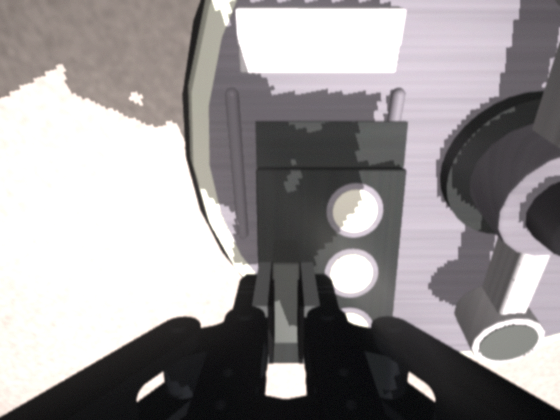

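The lip front corners at (241,72) and (398,72) match the prediction to within 2 px, so the station estimate is good. The tray is about 4 mm too far to +x, which I correct while descending.

```bash
python3 -m handwheel '1 4 -4.4 7 .006 -.002 -.009;1 8 -4.4 14 .006 -.002 -.009;1 8 -4.4 14 .006 -.002 -.009;1 8 -4.4 14 .006 -.002 -.009'; python3 - <<'E'
from h import *
where();rel(*goal(42,2.5,.3));rel(*goal(53,2,.3))
E
```

```text
time: 6.95
ee_pos: [0.497, 0.1181, 0.0861]
tcp_rot: [0.095, 0.762, 0.63, -0.115]
force: [0.5, 0.4, -1.4]
width: 0.0083
finger_force: 61.5
tongue [-0.2 34.3  5.7] tail [ -0.2 -70.8  38.1] eul [-0.3   -0.001  0.   ] F [ 0.5  0.4 -1.4] w 0.0083 t 6.95
t [8.3 0.2 0.7] rv [ 0.0006 -0.0003  0.0003]
t [18.9  0.2 -2. ] rv [ 0.0006 -0.0003  0.0003]
```

```bash
python3 -m handwheel '1 4 0 .5 0 0 0;1 8.3 0 .7 0 0 0;1 11 0 0 0 0 0;1 14 0 -.8 0 0 0;1 17 0 -1.5 0 0 0;1 19 0 -2 0 0 0;1 19 0 -2 0 0 0'; python3 - <<'E'
from h import *
where();rel(*goal(53,2,.3));rel(*goal(54.5,1.2,.2));rel(*goal(55,.7,.12))
E
```

```text
time: 7.65
ee_pos: [0.5007, 0.1368, 0.0825]
tcp_rot: [0.095, 0.762, 0.63, -0.115]
force: [-0.7, -0.2, -1.2]
width: 0.0083
finger_force: 61.5
tongue [-0.2 53.5  2.1] tail [ -0.1 -51.6  34.5] eul [-0.299 -0.001  0.001] F [-0.7 -0.2 -1.2] w 0.0083 t 7.65
t [-0.4  0.2  0.2] rv [ 0.001  -0.0006  0.0004]
t [0.4 0.2 7. ] rv [0.001  0.0994 0.0005]
t [ 0.8  0.2 12.6] rv [0.0009 0.1794 0.0005]
```

The tongue is under the lip with no contact force. Swing down.

```bash
python3 -m handwheel '1 .1 .1 3 0 .045 0;1 .4 .2 7 0 .1 0;1 .6 .2 10 0 .14 0;1 .8 .2 12 0 .17 0;1 .8 .2 12 0 .17 0'; python3 - <<'E'
from h import *
where();rel(*goal(56,.5,.12));rel(*goal(56,0,.05));rel(*goal(56,0,.0))
E
```

```text
time: 8.15
ee_pos: [0.5001, 0.1331, 0.0707]
tcp_rot: [0.041, 0.77, 0.635, -0.05]
force: [-0.0, -1.0, -0.8]
width: 0.0085
finger_force: 61.5
tongue [ 0.  54.   0.7] tail [ -0.  -55.1  14.8] eul [-0.129 -0.001 -0.001] F [-0.  -1.  -0.8] w 0.0085 t 8.15
t [1.9 0.  0.5] rv [ 0.0004  0.0094 -0.0007]
t [1.3 0.  5.6] rv [ 0.0004  0.0794 -0.0007]
t [1.1 0.  8.9] rv [ 0.0005  0.1294 -0.0007]
```

```bash
python3 -m handwheel '1 1.5 0 1 0 .02 0;1 1.5 0 3 0 .05 0;1 1.3 0 5.5 0 .08 0;1 1.1 0 7.5 0 .105 0;1 1 0 9 0 .13 0;1 1 0 9.3 0 .14 0;1 1 0 9.3 0 .14 0'; python3 - <<'E'
from h import *
where()
w=cam("wrist");cv2.imwrite("pics/w7.png",cv2.convertScaleAbs(w["img"],alpha=1.7))
w=cam("side");cv2.imwrite("pics/s7.png",cv2.resize(w["img"][110:220,210:360],None,fx=5,fy=5))
E
```

```text
time: 8.85
ee_pos: [0.5005, 0.1337, 0.062]
tcp_rot: [-0.003, 0.771, 0.637, 0.005]
force: [-1.6, 0.6, 4.9]
width: 0.0083
finger_force: 62.4
tongue [ 0.3 56.8  1. ] tail [  0.3 -53.2  -0.3] eul [ 0.012 -0.001  0.   ] F [-1.6  0.6  4.9] w 0.0083 t 8.85
```

```bash
python3 -m handwheel '0.7 0 0 0 0 0 0;0.7 0 0 0 0 0 0;0.7 0 -1 -6 0 -.006 0;0.7 0 -1 -25 0 -.012 0;0.7 0 -1 -50 0 -.012 0;0.7 0 -1 -70 0 -.012 0;1 0 -1 -70 0 -.012 0'; python3 - <<'E'
from h import *
where()
w=cam("wrist")
for v in([-30,46,12],[30,46,12],[0,-52,14.5],[-30,37,8],[30,37,8],[-30,-55,8],[30,-55,8],[-18,-10,31]): print(v,proj(w,S+R.from_euler('z',YAW).apply(np.array(v)*1e-3)).round(0))
s=cam("side")
im=np.zeros((420,800,3),np.uint8);im[:,:460]=w["img"][:,50:510];im[:420,460:]=cv2.resize(s["img"][125:220,225:302],(340,420))
cv2.imwrite("pics/w8.png",cv2.convertScaleAbs(im,alpha=1.7))
rel(S+R.from_euler('z',YAW).apply([.005,-.038,.030]),tool(YAW))
E
```

```text
time: 9.65
ee_pos: [0.5008, 0.1335, 0.135]
tcp_rot: [0.002, 0.771, 0.637, 0.002]
force: [0.1, 0.2, 0.2]
width: 0.0123
finger_force: 0.0
tongue [ 0.6 56.6 73.4] tail [  0.6 -53.4  73.3] eul [ 0.001 -0.007  0.001] F [0.1 0.2 0.2] w 0.0123 t 9.65
[-30, 46, 12] [263. 133.]
[30, 46, 12] [368. 133.]
[0, -52, 14.5] [312. 289.]
[-30, 37, 8] [263. 148.]
[30, 37, 8] [366. 148.]
[-30, -55, 8] [266. 289.]
[30, -55, 8] [357. 288.]
[-18, -10, 31] [284. 237.]
t [-28.8  23.9  51.5] rv [0.0013 0.0014 0.0005]
```

View pics/w8.png

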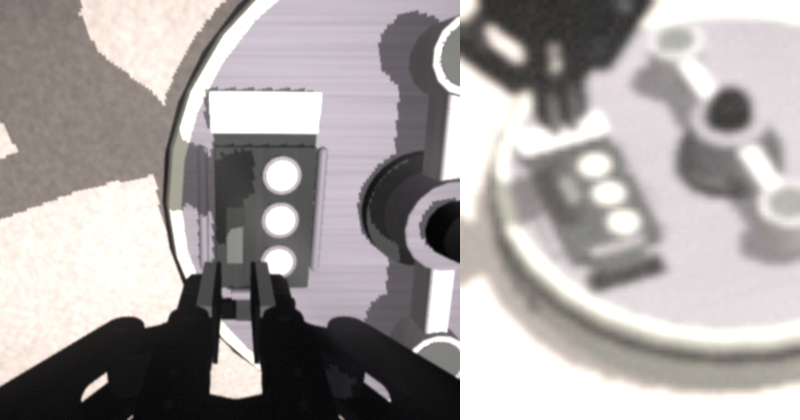

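The tray lies between the rails, tongue under the lip and tail at the catch. I press the tail to make sure it is home.

```bash
python3 -m handwheel '1 -29 24 15 0 0 0;1 -29 24 45 0 0 0;1 -29 24 61 0 0 0;1 -29 24 67 0 0 0;1 -29 24 67 0 0 0'; python3 - <<'E'
from h import *
where();rel(S+R.from_euler('z',YAW).apply([.005,-.038,.010]),tool(YAW))
E
```

```text
time: 10.25
ee_pos: [0.5162, 0.0999, 0.0629]
tcp_rot: [-0.0, 0.771, 0.637, -0.002]
force: [0.3, 0.2, 0.2]
width: 0.0003
finger_force: 0.0
tongue [22.  26.4  0.9] tail [ 22.1 -83.6   1.2] eul [-0.003  0.002  0.001] F [0.3 0.2 0.2] w 0.0003 t 10.25
t [0.5 0.9 2.9] rv [-0.0023  0.0025  0.0005]
```

```bash
for i in 1; do python3 -m handwheel '1 0 0 2 0 0 0;1 0 0 3 0 0 0;1 0 0 3 0 0 0'; python3 -m handwheel '1 0 0 1 0 0 0;1 0 0 1 0 0 0'; python3 -m handwheel '1 0 0 1 0 0 0;1 0 0 1 0 0 0' ; done
```

```text
time: 10.55
ee_pos: [0.5176, 0.1001, 0.0621]
tcp_rot: [0.001, 0.771, 0.637, 0.0]
force: [0.3, 0.7, -0.3]
width: -0.0002
finger_force: 0.0
time: 10.75
ee_pos: [0.5173, 0.1, 0.0607]
tcp_rot: [0.001, 0.771, 0.637, -0.0]
force: [0.3, -0.7, -0.8]
width: -0.0005
finger_force: 0.0
time: 10.95
ee_pos: [0.5171, 0.0999, 0.0594]
tcp_rot: [0.001, 0.771, 0.637, -0.0]
force: [-0.3, 0.4, 0.5]
width: -0.0001
finger_force: 0.0
```

```bash
python3 -m handwheel '1 0 0 1 0 0 0;1 0 0 2 0 0 0;1 0 0 2 0 0 0'; python3 -m handwheel '1 0 0 1 0 0 0;1 0 0 1.5 0 0 0;1 0 0 1.5 0 0 0'; python3 -m handwheel '1 0 0 1 0 0 0;1 0 0 1 0 0 0'
```

```text
time: 11.25
ee_pos: [0.5174, 0.0999, 0.0581]
tcp_rot: [0.001, 0.771, 0.637, -0.0]
force: [-2.5, -0.1, 3.8]
width: -0.0001
finger_force: 2.2
time: 11.55
ee_pos: [0.5175, 0.1, 0.058]
tcp_rot: [0.001, 0.771, 0.637, -0.0]
force: [-7.1, -0.7, 14.9]
width: -0.0001
finger_force: 7.4
time: 11.75
ee_pos: [0.5175, 0.0999, 0.058]
tcp_rot: [0.001, 0.771, 0.637, -0.0]
force: [-11.2, -1.2, 21.5]
width: -0.0002
finger_force: 10.7
```

The tail is solid at deck + 8.0 mm under 21 N, so the tray is home. Lift and go to the rotor's -y arm.

```bash
python3 -m handwheel '1 0 0 -10 0 0 0;1 0 0 -50 0 0 0;1 0 0 -85 0 0 0;1 -6 65 -85 0 0 0;1 -6 65 -85 0 0 0;1 -6 65 -85 0 0 0'; python3 - <<'E'
from h import *
w=cam("wrist");t=cam("top");Y=R.from_euler('z',YAW);s=bot.observe()
print("TCP in changer",(Y.inv().apply(s["ee_pos"]-S)*1e3+[100,0,0]).round(1))
cv2.imwrite("pics/w9.png",cv2.convertScaleAbs(np.hstack([w["img"][:,100:500],cv2.resize(t["img"][130:245,180:290],(400,420))]),alpha=1.6))
rel(S+Y.apply([.068,-.044,.022]),tool(YAW))
E
```

```text
time: 12.35
ee_pos: [0.581, 0.0812, 0.1396]
tcp_rot: [0.001, 0.771, 0.636, -0.0]
force: [0.2, 0.4, -0.8]
width: -0.0003
finger_force: 0.0
TCP in changer [169.4 -44.2  89.4]
t [ 0.3 -1.4 67.4] rv [-0.0007  0.0017  0.0002]
```

View pics/w9.png

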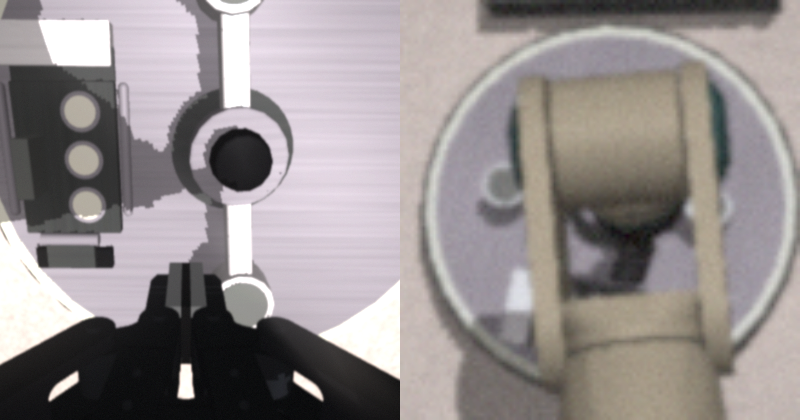

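Picture: the tray is seated and straight, with the catch over its tail at (77,240). The rotor's -y arm is at column 238, and the closed fingers stand to its left, so the way down is clear.

```bash
python3 -m handwheel '1 0 -1.5 30 0 0 0;1 0 -1.5 55 0 0 0;1 0 -1.5 67 0 0 0;1 0 -1.5 67 0 0 0'; python3 -m handwheel '1 0 8 0 0 0 0;1 0 20 0 0 0 0;1 0 42 0 0 0 0;1 0 52 -8 0 0 0;1 0 56 -50 0 0 0;1 0 56 -95 0 0 0;1 0 40 -110 0 0 0;1 0 0 -110 0 0 0'
```

```text
time: 12.85
ee_pos: [0.5768, 0.0823, 0.0712]
tcp_rot: [-0.0, 0.771, 0.637, -0.002]
force: [-0.1, -0.4, -0.5]
width: -0.0
finger_force: 0.0
time: 13.65
ee_pos: [0.5814, 0.0819, 0.1889]
tcp_rot: [0.004, 0.771, 0.636, 0.004]
force: [0.2, 1.1, 0.3]
width: -0.0003
finger_force: 0.0
```

```bash
cat > rot.py <<'E'
from h import *
t=cam("side");s=bot.observe();Y=R.from_euler('z',YAW)
H=np.array([.6170,.1197,.09]);g=cv2.cvtColor(t["img"],cv2.COLOR_BGR2GRAY).astype(np.float32)
# brightness along ring r=50 mm, z=36 above deck (bar is bright, near white)
a=np.arange(0,360,4);v=[]
for d in a:
    p=H+[0,0,-.004]+Y.apply(.05*np.array([-np.sin(np.radians(d)),np.cos(np.radians(d)),0]));u=proj(t,p);v.append(cv2.getRectSubPix(g,(3,3),tuple(u.astype(float))).mean())
v=np.array(v);k=np.argsort(-v)[:6];print(s["time"],"bar angles",[(int(a[i]),int(v[i])) for i in k],"median",int(np.median(v)))
E
for i in 1 2 3 4; do python3 rot.py; done
```

```text
13.7 bar angles [(184, 167), (8, 167), (188, 161), (12, 161), (4, 160), (180, 155)] median 129
13.75 bar angles [(200, 165), (196, 165), (20, 164), (24, 164), (204, 155), (16, 155)] median 127
13.8 bar angles [(212, 167), (36, 165), (208, 162), (32, 161), (216, 160), (40, 156)] median 123
13.85 bar angles [(224, 166), (48, 166), (228, 162), (52, 159), (44, 159), (220, 158)] median 125
```

The rotor is spinning at about 4.6 rad/s anticlockwise. I track it while holding clear.

```bash
for i in 1 2 3 4 5 6 7 8 9 10 11 12 13 14 15 16; do python3 -m handwheel '1 0 0 0 0 0 0;1 0 0 0 0 0 0'>/dev/null; python3 rot.py; done
```

```text
14.1 bar angles [(288, 168), (292, 162), (284, 162), (296, 150), (280, 145), (300, 138)] median 127
14.35 bar angles [(168, 168), (164, 165), (172, 153), (160, 139), (236, 132), (232, 132)] median 129
14.6 bar angles [(48, 166), (44, 164), (224, 163), (220, 162), (228, 156), (40, 155)] median 125
14.85 bar angles [(276, 165), (272, 162), (280, 159), (284, 148), (268, 147), (288, 138)] median 123
15.1 bar angles [(148, 168), (144, 167), (328, 167), (324, 166), (152, 151), (332, 149)] median 130
15.35 bar angles [(12, 167), (192, 166), (188, 166), (16, 166), (8, 156), (196, 152)] median 129
15.6 bar angles [(232, 166), (56, 163), (236, 163), (60, 161), (52, 156), (228, 156)] median 125
15.85 bar angles [(272, 167), (276, 165), (280, 157), (268, 155), (284, 145), (288, 137)] median 121
16.1 bar angles [(312, 167), (132, 165), (136, 164), (308, 160), (316, 159), (128, 147)] median 128
16.35 bar angles [(164, 168), (168, 165), (160, 149), (172, 144), (224, 132), (240, 132)] median 129
16.6 bar angles [(20, 167), (196, 166), (24, 164), (200, 163), (16, 160), (192, 156)] median 126
16.85 bar angles [(228, 164), (48, 164), (52, 164), (224, 163), (232, 156), (44, 155)] median 125
17.1 bar angles [(252, 166), (76, 165), (80, 162), (256, 160), (72, 158), (248, 157)] median 125
17.35 bar angles [(276, 165), (280, 163), (272, 155), (284, 154), (288, 142), (268, 136)] median 124
17.6 bar angles [(300, 166), (296, 160), (304, 159), (124, 148), (128, 146), (308, 144)] median 129
17.85 bar angles [(140, 168), (320, 168), (144, 165), (324, 162), (316, 157), (136, 152)] median 130
```

```bash
for i in 1 2 3 4; do python3 -m handwheel '1 0 0 0 0 0 0;1 0 0 0 0 0 0;1 0 0 0 0 0 0;1 0 0 0 0 0 0;1 0 0 0 0 0 0;1 0 0 0 0 0 0;1 0 0 0 0 0 0;1 0 0 0 0 0 0'>/dev/null; done; python3 rot.py;python3 rot.py; python3 -m handwheel '1 0 -100 -10 0 0 0;1 0 -100 -10 0 0 0;1 0 -100 -10 0 0 0;1 0 -100 -10 0 0 0;1 0 -100 -10 0 0 0'; python3 - <<'E'
from h import *
w=cam("wrist");Y=R.from_euler('z',YAW);g=cv2.cvtColor(w["img"],cv2.COLOR_BGR2GRAY)
d=(g>110).astype(np.uint8);n,l,st,ce=cv2.connectedComponentsWithStats(d)
for i in range(1,n):
    if 150<st[i,4]<1500 and abs(st[i,2]-st[i,3])<6: print("disc",ce[i].round(1),(Y.inv().apply(onz(w,ce[i],.0585)-S)*1e3).round(1))
for y in(20.2,-7.8,-35.8): print("expect",proj(w,S+Y.apply([.0102,y*1e-3,.0085])).round(1),y)
where()
E
```

```text
21.1 bar angles [(48, 165), (224, 165), (228, 163), (52, 161), (44, 157), (220, 156)] median 124
21.15 bar angles [(48, 165), (224, 165), (228, 163), (52, 161), (44, 157), (220, 155)] median 125
time: 21.65
ee_pos: [0.4812, 0.101, 0.1936]
tcp_rot: [0.001, 0.771, 0.637, 0.0]
force: [0.5, 0.0, -0.5]
width: 0.0001
finger_force: 0.0
disc [342.4 109.5] [10.7 21.4  8.5]
disc [340.6 148.9] [10.6 -6.8  8.5]
disc [522.  191.5] [151.6 -39.3   8.5]
disc [338.9 185.9] [ 10.6 -34.9   8.5]
disc [164.1 384.8] [-140.2 -219.7    8.5]
disc [406.8 384.7] [  80.4 -220.2    8.5]
expect [341.7 111.2] 20.2
expect [340.  150.3] -7.8
expect [338.4 187.1] -35.8
tongue [-12.4  20.9 131.4] tail [-12.4 -89.1 131.6] eul [-0.001 -0.002 -0.   ] F [-0.3  0.  -0.1] w 0.0003 t 21.7
```

The rotor coasted about two turns and has stopped. The tray discs lie within about 1 mm of the home position, towards the end wall.

```bash
python3 -c "
from bench import bot;print(bot.close_job())"
```

```text
the job is handed in; nothing more can be done
None
```

The tray is home, with its tongue under the lip and its tail snapped under the catch. One flick sent the rotor anticlockwise; it coasted about two turns clear of the tray and stopped, and I handed the job in at about 22 s.

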